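# Dock the finned cold block

## Robot

A 6-joint arm with a two-finger parallel gripper is mounted at the origin on a cart in front of the work surface, level with it; the furniture and walls round the work are solid. World frame = base frame: x ahead of the robot, y to its left, z up, the work surface at z = 0. Lengths are in m, angles in rad, forces in N, time in s.
With the tool pointing down it reaches from about 0.375 to 0.9 m from the base axis. Payload 3.1 kg.
Tool frame: the origin (TCP) lies between the finger pads; the fingertips stand 17 mm ahead of it and the grasp point (between the pads) lies 2 mm behind it (robot.nose_length is the distance from the TCP to the fingertips, in m); z points along the fingers, y is the line along which they close (so a half turn about z gives the same grasp; the last joint's range is limited). The gripper opens to 87 mm and grips with 3 to 60 N. Pads are 19 mm wide; open, the fingers measure 117 mm over their backs; the gripper's body (75 mm by 190 mm) begins 51 mm behind the grasp point.
Start: joints at [1.034, 0.527, 1.433, -0, 1.181, -0.178], TCP at [0.219, 0.585, 0.24] pointing down, gripper open.
Joint ranges: [-3.08, 3.08], [-0.75, 2.2], [0.22, 2.44], [-1.43, 4.57], [0, 2.65], [-2.85, 2.85]. Speed limits (rad/s): [2.79, 2.79, 3.14, 3.14, 3.14, 3.14].

## Interface

Orientations are given as a unit quaternion [x, y, z, w].
In Python, from rig import robot, cams gives the robot as it stands.
- The arm moves only by the shell command python3 -m pendant 'ROWS' [FORCE]. ROWS is JSON, a list of rows, each an object with "jaw": the opening, from 0 (shut) to 1 (fully open); "linear": the shift along the tool's x, y, z in cm, a list of three; "twist": the turn about the tool's z in degrees. A call has 1 to 12 rows; each row shifts and turns the commanded pose from where the row before left it, along the tool's axes as they then stand; what a row does not reach is not made up. A row lasts 1/12 s, in which the tool goes at most 41.7 mm and 7.16 degrees, less where a joint would pass 70% of its speed; a pose out of reach is approached as far as the arm can. A call is refused whole if a number of a shift passes 4.17 or a number of a turn 7.16, either way. A call with a gripper value outside its range is refused whole. The fingers move at their own pace and stop on an object; FORCE is the grip in N (left out, the last holds). Time passes only in rows, so rows that do not move let the fingers close. It gives the time, the measured TCP pose, the force, the opening and the grip force at its end, in the units of the state.
- robot.get_obs(): the state, without advancing time (a new reading comes with each control period).
- cams.camera(name): name is "scene" or "side" or "wrist"; returns a dict with "color" (384x512x3 uint8, blue, green, red), "depth" (384x512 float32, m along the optical axis (not along the pixel's ray), 0 where there is no reading), "fov_y" (degrees; the focal length in pixels is half the picture's height over the tangent of half this angle, whatever the lens; pixels are square), "cx", "cy" (the principal point, pixels), "view" (4x4, takes a point from world to camera coordinates). Camera axes: x right, y down, z forward; pixel columns grow to the right and rows downward; lengths in m; the calibration is good to about 2 mm. A picture is of the moment at which its call begins.
- robot.hand_in(): hands the job in; it is judged then, once.
The state is a dict: "time": time; "q": joint angles; "joint_velocities": joint speeds; "joint_torque": joint torques, N m; "position": TCP position; "tool_rot": TCP orientation; "ft_force": force on the tool from outside, world axes, zero at the start; "moment": the same for the moment, N m; "grip_width": finger opening in m; "grip_force": force on a finger pad.
Only numpy, scipy, OpenCV 4.12 (cv2) and the standard library are available. Lean on these libraries where they do the work, as an engineer would, in place of code of your own. Each camera call takes 0.05 s, during which the arm holds its last target. There are 200 camera calls.

## Task

Put the aluminium cold block with the blue handle into its grey cooling dock: carry it upright by the handle and lower it, still in hand, until its four fins have slid down into the four gaps between the dock's five fins and stand on the dock's floor, with the ends of the fins lined up. Let go of it there, and leave the beaker, the petri dish and the rubber stopper where they are.

Things in the scene. Friction and masses are not known exactly. Their poses are not given: they have to be found in the camera images.
- block: Loose cold block (0.2-0.42 kg) standing on its fins: aluminium plate 80 (x) x 72 (y) x 8 mm, top 36 mm above the fin tips; below it four fins 76 mm long along x, 6 mm thick, at y = -27, -9, 9, 27 mm, 28 mm deep, lower edges rounded. Origin: centre of the underside, level with the fin tips; z up. Alike when turned half round; either way fits.
- handle (a point): Point in the cold block's blue handle, 58 mm above the fin tips, axes as block. The handle is an upright slab mid-plate, 42 (x) x 14 (y) mm, from the plate up to 72 mm above the fin tips; pinch it across y. A 46 x 22 mm flange round its foot reaches 39 mm. Rows of tube caps, 5 mm high, at x = -31 and 31 mm on the plate.
- dock: Cooling dock, fixed: grey foot 104 (x) x 106 (y) mm, five upright aluminium fins 76 mm long along x, 6 mm thick, at y = -36, -18, 0, 18, 36 mm, rounded tops 38 mm above the worktop; a grey cheek each side at 45 to 53 mm from the middle, 39 mm high. The 12 mm gaps leave 3 mm play each side of a block fin and are open at both ends. Origin: centre of the underside.
- dock_floor (a point): Centre of the dock's flat floor between its fins, 14 mm above the worktop and 24 mm below its fin tops; x along the fins, z up. A docked block has its origin here: its fins stand on the floor and its plate is 4 mm above the dock's fins.
- beaker: Bystander: loose beaker with a scale, 45 mm across, 55 mm high; origin at the centre of its underside.
- petri_dish: Bystander: loose petri dish, 61 mm across, 16 mm high; origin at the centre of its underside.
- stopper: Bystander: loose dark rubber stopper, 24 mm across and high; origin at the centre of its underside.
Things that resemble listed ones, but are neither listed nor needed, are in the scene too. Leave any orange, pink or turquoise look-alike of the block alone.

How it is judged:
On the way, in this order (a step that is already met when the one before it is completed fails the run):
1. the block is lifted clear, its fin tips 45 mm or more above the worktop, held (height (world z) of block above 0.045 m and contact force between the fingers and block above 0.5 N), for 0.1 s.
2. still held, the block's fins are between the dock's fins, their tips within 12 mm of its floor (x of block in the frame of dock_floor between -0.01 and 0.01 m and y of block in the frame of dock_floor between -0.005 and 0.005 m and z of block in the frame of dock_floor below 0.012 m and contact force between the fingers and block above 0.5 N), for 0.1 s.
At the end, for the whole second after the job is handed in: Block released and at rest, fins on the dock's floor between the dock's fins: within 3 mm in height, 5 mm across and 10 mm along the fins, turned under 0.08 rad (either way round), tilted under 0.06 rad; beaker, petri dish and stopper within 40 mm of their starts (x of block in the frame of dock_floor between -0.01 and 0.01 m and y of block in the frame of dock_floor between -0.005 and 0.005 m and angle between the x axis of block and the x axis of dock_floor, either way round below 0.08 rad and z of block in the frame of dock_floor between -0.003 and 0.003 m and angle between block's own z axis and vertical below 0.06 rad and linear speed of block below 0.02 m/s and distance of each of beaker, petri_dish, stopper from where it was at the start of the episode below 0.04 m); the robot touches nothing.
It fails at once if the block is tipped more than 0.6 rad (angle between block's own z axis and vertical above 0.6 rad).
It fails at once if the beaker is pushed away by more than 40 mm (distance of beaker from where it was at the start of the episode above 0.04 m).
It fails at once if the petri dish is pushed away by more than 40 mm (distance of petri_dish from where it was at the start of the episode above 0.04 m).
It fails at once if the stopper is pushed away by more than 40 mm (distance of stopper from where it was at the start of the episode above 0.04 m).
It also fails if it takes over 42 s, if anything falls off the work surface, if the arm or the gripper's body presses on something with over 40 N, if the wrist force passes 120 N, or if a joint passes its speed limit or range.

## Working session

There is one attempt and no reset: what is moved stays moved. The work goes in short steps, Python scripts to look and compute and a shell command to move; the robot and the scene stay as the last step left them, time stands still between calls to the robot, and variables do not carry over. Pictures are saved under pics/ and viewed, at most 10 in all, crops included, and the job is handed in when it is done.

```bash
mkdir -p pics; cat > h.py <<'E'
import numpy as np, cv2
from rig import robot, cams
def pts(c):
    h,w=c["depth"].shape; f=h/2/np.tan(np.radians(c["fov_y"])/2)
    v,u=np.mgrid[:h,:w]; d=c["depth"]
    P=np.stack([(u-c["cx"])/f*d,(v-c["cy"])/f*d,d,np.ones_like(d)],-1)@np.linalg.inv(c["view"]).T
    return P[...,:3]
E
python3 - <<'E'
from h import *
im=[]
for n in("scene","side","wrist"):
    c=cams.camera(n); np.savez(f"{n}0.npz",**c); cv2.imwrite(f"pics/{n}0.png",c["color"])
o=robot.get_obs(); print(o["time"],o["position"],o["tool_rot"],robot.nose_length)
E
```

```text
0.15 [0.21861093 0.58496404 0.23877374] [ 1.77953797e-01  9.84038484e-01 -7.93438363e-04 -2.79817904e-04] 0.017
```

View pics/scene0.png

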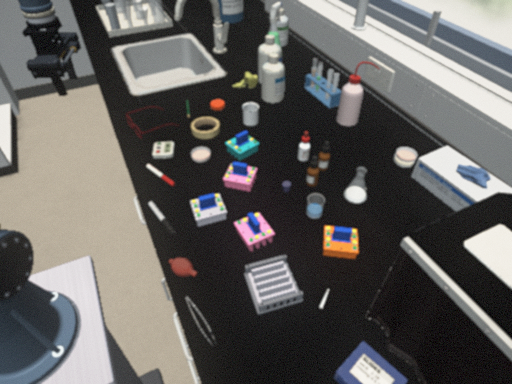

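View pics/side0.png

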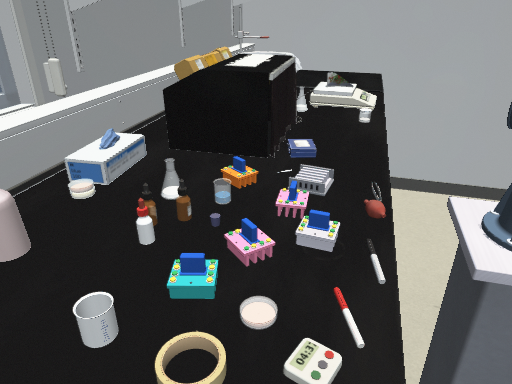

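The silver block with the blue handle is at scene (208,208) and side (318,230). The dock is at scene (273,284) and side (313,180), with a pink look-alike beside both at scene (254,231). Next I'll measure the block and dock.

```bash
cat > m.py <<'E'
from h import *
import sys
for n,bb,db in(("scene",(185,232,188,228),(240,306,252,316)),("side",(292,344,205,252),(288,340,162,196))):
    c=dict(np.load(n+"0.npz")); P=pts(c)
    for nm,(a,b,t,e),lo,hi in(("block",bb,.028,.045),("handle",bb,.05,.08),("dock",db,.028,.045)):
        S=np.zeros(P.shape[:2],bool); S[t:e,a:b]=1
        S&=(P[...,2]>lo)&(P[...,2]<hi)&(c["depth"]>0)
        if nm=="handle":
            k=c["color"].astype(int); S&=(k[...,0]>k[...,2]+50)
        q=P[S]; r=cv2.minAreaRect((q[:,:2]*1000).astype(np.float32))
        print(n,nm,len(q),"mean",q.mean(0).round(4),"rect",np.round(r[0],1),np.round(r[1],1),round(r[2],1), "ztop",np.percentile(q[:,2],95).round(4))
E
python3 m.py
```

```text
scene block 513 mean [0.4544 0.141  0.0378] rect [457.3 151.9] [74.9 79.8] 84.5 ztop 0.0426
scene handle 144 mean [0.4552 0.1486 0.0658] rect [456.2 151.4] [16.  38.8] 84.9 ztop 0.0743
scene dock 1249 mean [ 0.5082 -0.1197  0.0361] rect [ 509.3 -116.6] [108.3  97.6] 82.2 ztop 0.0407
side block 735 mean [0.4577 0.1596 0.0359] rect [462.1 128.5] [ 96.3 144.7] 13.9 ztop 0.0411
side handle 239 mean [0.4546 0.1576 0.0629] rect [454.7 153.9] [14.8 41.1] 85.6 ztop 0.0716
side dock 675 mean [ 0.5074 -0.0966  0.035 ] rect [513.9 -69.9] [201.4  97.3] 81.8 ztop 0.0389
```

View pics/wrist0.png

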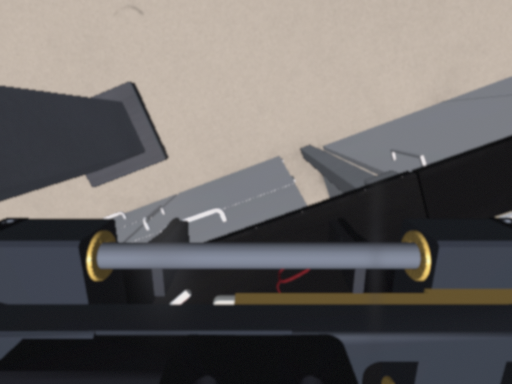

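The wrist view shows only the cart edge and floor. Both cameras agree: the handle is at about (0.455, 0.152) with its long axis at -5°, and the dock is at about (0.509, -0.117) with its long axis at -8°. I'll move above the block.

```bash
R='{"jaw":1,"linear":[-3.11,-2.68,0],"twist":0}'; python3 -m pendant '[{"jaw":1,"linear":[-3.11,-2.68,0],"twist":0},{"jaw":1,"linear":[-3.11,-2.68,0],"twist":0},{"jaw":1,"linear":[-3.11,-2.68,0],"twist":0},{"jaw":1,"linear":[-3.11,-2.68,0],"twist":0},{"jaw":1,"linear":[-3.11,-2.68,0],"twist":0},{"jaw":1,"linear":[-3.11,-2.68,0],"twist":0},{"jaw":1,"linear":[-3.11,-2.68,0],"twist":0},{"jaw":1,"linear":[-3.11,-2.68,0],"twist":0},{"jaw":1,"linear":[-3.11,-2.68,0],"twist":0},{"jaw":1,"linear":[-3.11,-2.68,0],"twist":0},{"jaw":1,"linear":[-3.11,-2.68,0],"twist":0},{"jaw":1,"linear":[-3.11,-2.68,0],"twist":0}]' 20
python3 -m pendant '[{"jaw":1,"linear":[0,0,0],"twist":-5},{"jaw":1,"linear":[0,0,0],"twist":-5},{"jaw":1,"linear":[0,0,0],"twist":-5.3},{"jaw":1,"linear":[0,0,0],"twist":0},{"jaw":1,"linear":[0,0,0],"twist":0}]'
cat > l.py <<'E'
from h import *
import sys
o=robot.get_obs(); c=cams.camera("wrist"); cv2.imwrite(f"pics/{sys.argv[1]}.png",c["color"]); np.savez(sys.argv[1]+".npz",**c)
from scipy.spatial.transform import Rotation as R
M=R.from_quat(o["tool_rot"]).as_matrix(); print("y ang",np.degrees(np.arctan2(M[1,1],M[0,1])), o["position"],M.round(3).tolist())
P=pts(c); k=c["color"].astype(int)
S=(P[...,2]>.05)&(P[...,2]<.08)&(k[...,0]>k[...,2]+50)&(np.hypot(P[...,0]-.455,P[...,1]-.152)<.05)&(c["depth"]>0)
q=P[S]; r=cv2.minAreaRect((q[:,:2]*1000).astype(np.float32)) if len(q) else None; print(len(q),r)
E
python3 l.py w1
```

```text
time: 1.15
position: [0.4562, 0.1516, 0.2395]
tool_rot: [0.178, 0.984, 0.0, -0.0]
ft_force: [0.2, 1.6, -0.6]
grip_width: 0.0869
grip_force: 0.0
time: 1.57
position: [0.4556, 0.1534, 0.2394]
tool_rot: [0.047, 0.999, -0.0, -0.0]
ft_force: [0.1, -0.2, 0.5]
grip_width: 0.087
grip_force: 0.0
y ang 84.65003936812751 [0.45563583 0.15338292 0.2393928 ] [[-0.996, 0.093, -0.0], [0.093, 0.996, -0.0], [0.0, -0.0, -1.0]]
445 ((455.7816467285156, 152.89198303222656), (13.064546585083008, 41.78061294555664), 84.53987884521484)
```

View pics/w1.png

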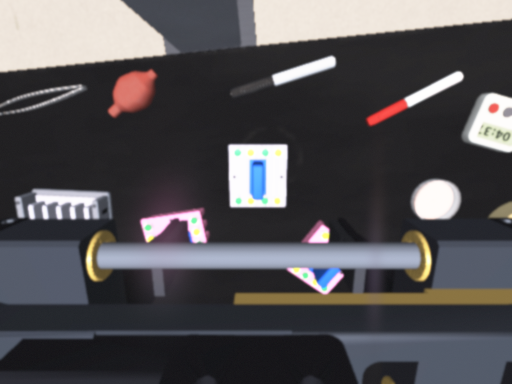

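The block is centred under the tool and aligned, with its handle at pixel (258,178). The pink look-alikes at (175,225) and (318,262) are clear of the fingers. I'll descend to TCP z 0.060 and grip.

```bash
python3 -m pendant '[{"jaw":0.6,"linear":[0,0,4],"twist":0},{"jaw":0.6,"linear":[0,0,4],"twist":0},{"jaw":0.6,"linear":[0,0,4],"twist":0},{"jaw":0.6,"linear":[0,0,3],"twist":0},{"jaw":0.6,"linear":[0,0,2],"twist":0},{"jaw":0.6,"linear":[0,0,0.9],"twist":0},{"jaw":0.6,"linear":[0,0,0],"twist":0},{"jaw":0.6,"linear":[0,0,0],"twist":0}]' 35
python3 -m pendant '[{"jaw":0,"linear":[0,0,0],"twist":0},{"jaw":0,"linear":[0,0,0],"twist":0},{"jaw":0,"linear":[0,0,0],"twist":0},{"jaw":0,"linear":[0,0,0],"twist":0},{"jaw":0,"linear":[0,0,0],"twist":0},{"jaw":0,"linear":[0,0,0],"twist":0},{"jaw":0,"linear":[0,0,0],"twist":0},{"jaw":0,"linear":[0,0,0],"twist":0}]' 35
```

```text
time: 2.28
position: [0.456, 0.1537, 0.0607]
tool_rot: [0.045, 0.999, 0.0, 0.0]
ft_force: [-0.1, 0.7, 0.9]
grip_width: 0.0536
grip_force: 0.0
time: 2.95
position: [0.4558, 0.1533, 0.0606]
tool_rot: [0.045, 0.999, -0.0, 0.0]
ft_force: [0.1, -0.7, 1.6]
grip_width: 0.0133
grip_force: 34.9
```

Gripped: 13 mm opening at 35 N. Next I'll lift.

```bash
python3 -m pendant '[{"jaw":0,"linear":[0,0,-1],"twist":0},{"jaw":0,"linear":[0,0,-2],"twist":0},{"jaw":0,"linear":[0,0,-3],"twist":0},{"jaw":0,"linear":[0,0,-3],"twist":0},{"jaw":0,"linear":[0,0,-2],"twist":0},{"jaw":0,"linear":[0,0,-1],"twist":0},{"jaw":0,"linear":[0,0,0],"twist":0},{"jaw":0,"linear":[0,0,0],"twist":0}]'
cat > d.py <<'E'
from h import *
import sys
o=robot.get_obs(); print(o["position"])
ks=[]
for n in("scene","side","wrist"):
    c=cams.camera(n); np.savez(n+sys.argv[1]+".npz",**c); P=pts(c)
    k=c["color"].astype(int); ks.append(c["color"])
    S=(c["depth"]>0)&(P[...,2]>.03)&(P[...,2]<.042)&(np.hypot(P[...,0]-.509,P[...,1]+.117)<.085)&(abs(k[...,0]-k[...,2])<40)
    q=P[S]; 
    if len(q)<20: print(n,len(q)); continue
    r=cv2.minAreaRect((q[:,:2]*1000).astype(np.float32)); print(n,len(q),r)
cv2.imwrite("pics/"+sys.argv[1]+".png",np.hstack([cv2.resize(ks[0][240:320,215:335],(480,320),interpolation=2),ks[2][:320,:320]]))
E
python3 d.py d1
```

```text
time: 3.62
position: [0.4553, 0.1536, 0.1809]
tool_rot: [0.045, 0.999, 0.0, 0.0]
ft_force: [-0.5, 0.4, -3.7]
grip_width: 0.0137
grip_force: 34.9
[0.45533075 0.15355032 0.1808849 ]
scene 1131 ((509.3626708984375, -117.18630981445312), (107.11133575439453, 97.36197662353516), 82.18612670898438)
side 112 ((542.03857421875, -119.78697204589844), (107.45890045166016, 26.38789939880371), 82.09912872314453)
wrist 1268 ((513.0823974609375, -81.24964904785156), (39.49271011352539, 97.50248718261719), 82.68594360351562)
```

View pics/d1.png

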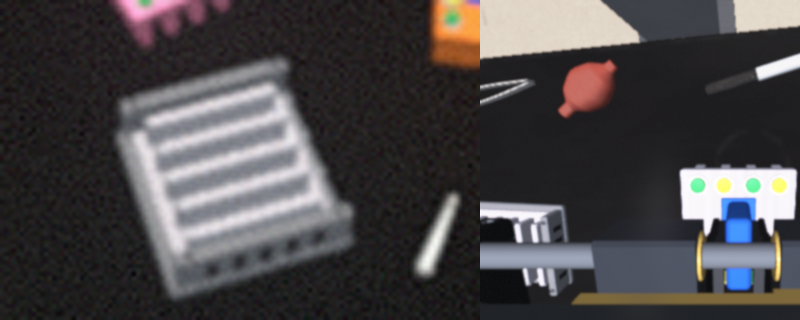

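The crop shows the dock's five fins running along the world x direction, with the cheeks above and below. The held block hangs upright at right, around (740,195). I'll twist to the dock's angle and hover just past it in x, so the wrist camera sees the dock clear of the block.

```bash
python3 -m pendant '[{"jaw":0,"linear":[0,0,0],"twist":2.5},{"jaw":0,"linear":[-0.95,-1.3,0],"twist":0},{"jaw":0,"linear":[-1.9,-2.6,0],"twist":0},{"jaw":0,"linear":[-1.9,-2.6,0],"twist":0},{"jaw":0,"linear":[-1.9,-2.6,0],"twist":0},{"jaw":0,"linear":[-1.9,-2.6,0],"twist":0},{"jaw":0,"linear":[-1.9,-2.6,0],"twist":0},{"jaw":0,"linear":[-1.9,-2.6,0],"twist":0},{"jaw":0,"linear":[-1.9,-2.6,0],"twist":0},{"jaw":0,"linear":[-1.9,-2.6,0],"twist":0},{"jaw":0,"linear":[-1.9,-2.6,0],"twist":0},{"jaw":0,"linear":[-0.95,-1.3,0],"twist":0}]'
python3 -m pendant '[{"jaw":0,"linear":[0,0,0],"twist":0},{"jaw":0,"linear":[0,0,0],"twist":0},{"jaw":0,"linear":[0,0,0],"twist":0}]'
cat > e.py <<'E'
from h import *
import sys
from scipy.spatial.transform import Rotation as R
o=robot.get_obs(); c=cams.camera("wrist"); np.savez(sys.argv[1]+".npz",**c); cv2.imwrite(f"pics/{sys.argv[1]}.png",c["color"])
M=R.from_quat(o["tool_rot"]).as_matrix(); p=np.array(o["position"]); print(p,np.degrees(np.arctan2(M[1,1],M[0,1])))
P=pts(c); T=(P-p)@M*1000   # tool frame, mm
ok=c["depth"]>0
for nm,S in(("dock",ok&(P[...,2]>.025)&(P[...,2]<.045)&(np.hypot(P[...,0]-.509,P[...,1]+.117)<.085)),("plate",ok&(abs(T[...,2]-23)<4)&(np.hypot(T[...,0],T[...,1])<70)),):
    q=T[S]; print(nm,len(q))
    if len(q)>20:
        r=cv2.minAreaRect(q[:,:2].astype(np.float32)); print(np.round(r[0],1),np.round(r[1],1),round(r[2],2)); print("  x pct",np.percentile(q[:,0],[0,1,50,99,100]).round(1),"y",np.percentile(q[:,1],[0,1,50,99,100]).round(1),"z",np.percentile(q[:,2],[5,50,95]).round(1))
E
python3 e.py e1
```

```text
time: 4.77
position: [0.6108, -0.1336, 0.1787]
tool_rot: [0.068, 0.998, -0.001, 0.0]
ft_force: [0.1, 0.0, -3.0]
grip_width: 0.0136
grip_force: 34.9
time: 5.02
position: [0.6076, -0.1286, 0.1788]
tool_rot: [0.067, 0.998, 0.001, -0.002]
ft_force: [-0.1, 0.1, -3.5]
grip_width: 0.0138
grip_force: 34.9
[ 0.60762079 -0.12861224  0.17876634] 82.28819689543788
dock 4964
[98.8 -1. ] [ 97.2 106.3] 0.23
  x pct [ 50.   53.1 101.3 145.1 147.6] y [-54.3 -53.3  -1.7  51.4  52.3] z [139.5 141.5 150. ]
plate 5255
[0.1 0.6] [72.2 79.6] 89.95
  x pct [-39.7  -0.4  24.8  39.6  39.9] y [-35.5 -34.5   0.9  35.5  36.7] z [19.6 24.2 25.6]
```

View pics/e1.png

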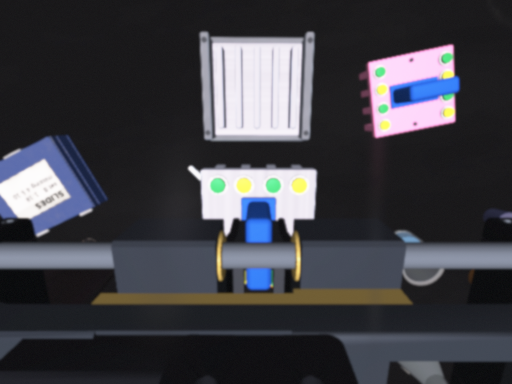

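The wrist view shows the dock at pixels (205–312, 35–138) and the held block's plate at (200–315, 168–220), parallel to it. From the measurements I need a shift of 9.9 cm in tool x and -0.16 cm in tool y.

```bash
python3 -m pendant '[{"jaw":0,"linear":[1.4,-0.16,0],"twist":0},{"jaw":0,"linear":[2.4,0,0],"twist":0},{"jaw":0,"linear":[2.6,0,0],"twist":0},{"jaw":0,"linear":[2.4,0,0],"twist":0},{"jaw":0,"linear":[1.1,0,0],"twist":0},{"jaw":0,"linear":[0,0,1.5],"twist":0},{"jaw":0,"linear":[0,0,2.5],"twist":0},{"jaw":0,"linear":[0,0,2],"twist":0},{"jaw":0,"linear":[0,0,1],"twist":0},{"jaw":0,"linear":[0,0,0],"twist":0},{"jaw":0,"linear":[0,0,0],"twist":0},{"jaw":0,"linear":[0,0,0],"twist":0}]'
python3 - <<'E'
from h import *
from scipy.spatial.transform import Rotation as R
o=robot.get_obs();p=np.array(o["position"]);M=R.from_quat(o["tool_rot"]).as_matrix()
print("to go, tool mm",((np.array([.5096,-.1170,p[2]])-p)@M*1000).round(1))
a=cams.camera("scene")["color"][235:315,225:325]; b=cams.camera("side")["color"][140:205,280:345]
cv2.imwrite("pics/f.png",np.hstack([cv2.resize(a,(400,320),interpolation=2),cv2.resize(b,(320,320),interpolation=2)]))
E
```

```text
time: 6.07
position: [0.5117, -0.1179, 0.1114]
tool_rot: [0.067, 0.998, -0.0, 0.001]
ft_force: [0.4, 0.2, -3.6]
grip_width: 0.0134
grip_force: 34.9
to go, tool mm [ 2.2  0.6 -0. ]
```

View pics/f.png

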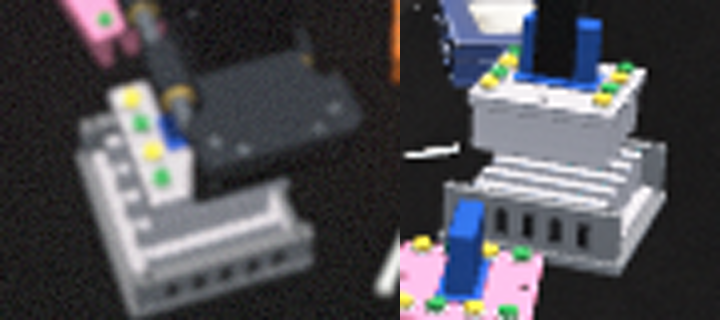

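Both crops show the block upright above the dock with its fins parallel to the dock's, around (150,140) in the left crop and (555,110) in the right. I'll correct by 2 mm in x and 0.6 mm in y, then start inserting gently.

```bash
python3 -m pendant '[{"jaw":0,"linear":[0.2,0.06,0],"twist":0},{"jaw":0,"linear":[0,0,0.4],"twist":0},{"jaw":0,"linear":[0,0,0.4],"twist":0},{"jaw":0,"linear":[0,0,0.3],"twist":0},{"jaw":0,"linear":[0,0,0.3],"twist":0},{"jaw":0,"linear":[0,0,0.3],"twist":0},{"jaw":0,"linear":[0,0,0.2],"twist":0},{"jaw":0,"linear":[0,0,0],"twist":0},{"jaw":0,"linear":[0,0,0],"twist":0}]'
```

```text
time: 6.92
position: [0.509, -0.1171, 0.0913]
tool_rot: [0.067, 0.998, 0.0, -0.0]
ft_force: [0.6, 0.4, -3.5]
grip_width: 0.0137
grip_force: 34.9
```

Tips are about 7 mm into the gaps with no contact force. I'll continue down to the floor.

```bash
python3 -m pendant '[{"jaw":0,"linear":[0,0,0.3],"twist":0},{"jaw":0,"linear":[0,0,0.3],"twist":0},{"jaw":0,"linear":[0,0,0.3],"twist":0},{"jaw":0,"linear":[0,0,0.3],"twist":0},{"jaw":0,"linear":[0,0,0.2],"twist":0},{"jaw":0,"linear":[0,0,0.1],"twist":0},{"jaw":0,"linear":[0,0,0],"twist":0},{"jaw":0,"linear":[0,0,0],"twist":0},{"jaw":0,"linear":[0,0,0],"twist":0}]'
```

```text
time: 7.67
position: [0.5091, -0.1171, 0.0766]
tool_rot: [0.067, 0.998, -0.0, 0.0]
ft_force: [-0.1, 0.1, -3.7]
grip_width: 0.0138
grip_force: 34.9
```

```bash
python3 -m pendant '[{"jaw":0,"linear":[0,0,0.1],"twist":0},{"jaw":0,"linear":[0,0,0.08],"twist":0},{"jaw":0,"linear":[0,0,0],"twist":0},{"jaw":0,"linear":[0,0,0],"twist":0},{"jaw":0,"linear":[0,0,0],"twist":0}]'
```

```text
time: 8.08
position: [0.509, -0.1171, 0.0748]
tool_rot: [0.067, 0.998, 0.0, -0.0]
ft_force: [0.3, -0.4, -3.5]
grip_width: 0.0139
grip_force: 34.9
```

```bash
python3 -m pendant '[{"jaw":0,"linear":[0,0,0.1],"twist":0},{"jaw":0,"linear":[0,0,0],"twist":0},{"jaw":0,"linear":[0,0,0],"twist":0},{"jaw":0,"linear":[0,0,0],"twist":0}]'
```

```text
time: 8.42
position: [0.509, -0.1172, 0.0745]
tool_rot: [0.067, 0.998, -0.0, 0.0]
ft_force: [-1.4, -1.0, 5.4]
grip_width: 0.0138
grip_force: 35.0
```

The force changed sign at the expected height, so the fins are on the floor. I'll release and withdraw upward.

```bash
python3 -m pendant '[{"jaw":0.6,"linear":[0,0,0],"twist":0},{"jaw":0.6,"linear":[0,0,0],"twist":0},{"jaw":0.6,"linear":[0,0,0],"twist":0},{"jaw":0.6,"linear":[0,0,0],"twist":0},{"jaw":0.6,"linear":[0,0,0],"twist":0},{"jaw":0.6,"linear":[0,0,-1],"twist":0},{"jaw":0.6,"linear":[0,0,-3],"twist":0},{"jaw":0.6,"linear":[0,0,-4],"twist":0},{"jaw":0.6,"linear":[0,0,-4],"twist":0},{"jaw":0.6,"linear":[0,0,-2],"twist":0},{"jaw":0.6,"linear":[0,0,0],"twist":0},{"jaw":0.6,"linear":[0,0,0],"twist":0}]'
python3 -m pendant '[{"jaw":0.6,"linear":[-2,0,0],"twist":0},{"jaw":0.6,"linear":[-3,0,0],"twist":0},{"jaw":0.6,"linear":[-2,0,0],"twist":0},{"jaw":0.6,"linear":[0,0,0],"twist":0},{"jaw":0.6,"linear":[0,0,0],"twist":0},{"jaw":0.6,"linear":[0,0,0],"twist":0}]'
python3 - <<'E'
from h import *
c=cams.camera("wrist"); P=pts(c); D=c["depth"]>0; k=c["color"].astype(int); near=np.hypot(P[...,0]-.509,P[...,1]+.117)<.085
for n,lo,hi in(("plate",.046,.057),("handle",.064,.092),("cheeks",.03,.0425)):
    q=P[D&near&(P[...,2]>lo)&(P[...,2]<hi)]; r=cv2.minAreaRect((q[:,:2]*1000).astype(np.float32)); print(n,len(q),np.round(r[0],1),np.round(r[1],1),round(r[2],1),np.percentile(q[:,2],[5,50,95]).round(4))
cv2.imwrite("pics/g.png",np.hstack([c["color"][:300,100:450],cv2.resize(cams.camera("side")["color"][140:240,190:345],(465,300),interpolation=2)])[:, :800])
E
```

```text
time: 9.42
position: [0.5097, -0.1173, 0.2156]
tool_rot: [0.067, 0.998, -0.001, 0.002]
ft_force: [-0.7, 0.6, 0.0]
grip_width: 0.0519
grip_force: 0.0
time: 9.92
position: [0.5764, -0.1257, 0.212]
tool_rot: [0.067, 0.998, 0.001, -0.002]
ft_force: [-0.5, -0.1, -0.4]
grip_width: 0.0522
grip_force: 0.0
plate 4530 [ 508.8 -116.6] [72.2 79. ] 82.3 [0.0488 0.0503 0.0551]
handle 632 [ 509.5 -116.8] [12.6 41.6] 82.5 [0.0841 0.0858 0.0871]
cheeks 1628 [ 508.4 -115.8] [106.2  96.7] 82.2 [0.034  0.0386 0.0401]
```

View pics/g.png

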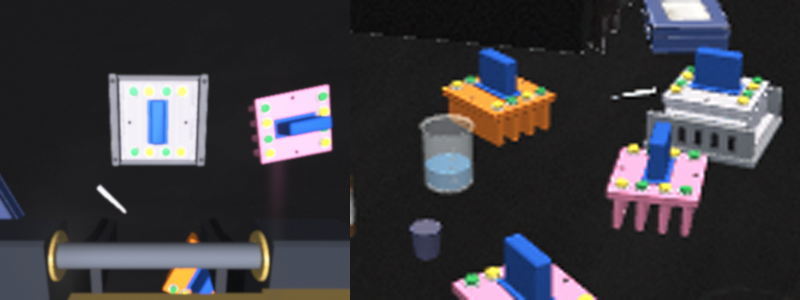

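The block is seated in the dock at left-crop pixel (158,120), with its plate at 50 mm. It is centred to about 1 mm and turned about 0.1° from the dock, and the beaker and stopper look undisturbed.

```bash
python3 -c "
from rig import robot
print(robot.hand_in())"
```

```text
the job is handed in; nothing more can be done
None
```

The cold block is seated in its dock and released: in the last wrist image it sat within about 1 mm of centre, square to the dock, with its plate at the expected height. I handed the job in at about 10 s, and no verdict came back.

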